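# Fit the second leg of a machine stand and lock its cam

## Task

Fit the second leg of the machine stand, which lies upside down on the assembly board: push the loose leg up to the open end of the stand's board so that its stud and two dowels go into their holes, then swing the lever of its cam lock clockwise until it has drawn the leg tight against the board. Stop when the lever comes up firm - tight, but not forced - then let go, and leave the things lying round about where they are.

Things in the scene. Friction and masses are not known exactly. Their poses are not given: they have to be found in the camera images.
- leg: The loose leg: an upright plywood board 22 mm thick (x), 180 wide (y), 80 high (z), 0.27 to 0.44 kg, standing free on the assembly board. Origin: centre of its underside. Its +x face, 11 mm from the origin, is the joint face with a stud and two dowels, axes 15 mm above the underside; +x points to the stand within 0.3 rad at the start.
- leg_top (a point): Middle of the leg's top edge, 80 mm above its underside: the place to take it from above, across the 22 mm. Axes as the leg's.
- leg_face (a point): Point on the leg's joint face where the steel stud comes out, 15 mm above the underside: 6 mm neck, 13 mm ball head, head centre 49 mm out from the face. Two round-ended wooden dowels, 10 mm thick, reach 28 mm out at y = -60 and +60 mm from here, same height. Axes as the leg's.
- stand: The stand, upside down, clamped to the assembly board (12 mm thick; the leg stands on it too). Origin: middle of the lower edge of its open end face, 12 mm above the bench; x points from that face into the stand (the way to push the leg), z up. Its board is 30 mm thick, 180 wide, 260 long, with a leg 80 mm high already fitted at the far end. Toggle clamps beside it, 65 mm high, are 230 mm in.
- bore (a point): Centre of the 16 mm stud bore in the open end face, 15 mm above the assembly board: where leg_face must come to lie. Dowel holes, 13 mm wide, 13 mm high, 40 mm deep, at y = -60 and +60 mm from here, same height. Axes as the stand's.
- cam_axis (a point): On the vertical axis of the cam lock to be turned, 15 mm above the stand board's upper face, 58 mm in from the end face (drilling varies by 1.5 mm). The lock: a 35 mm steel disc in the board with a fixed lever, an upright blade 8 mm thick, 60 mm long from the axis, standing 5 to 25 mm above the board. x points along the lever. The far leg's cam lock, already tight, looks the same.
- lever_grip (a point): On the lever 48 mm out from the cam's axis, halfway up the blade (15 mm above the board): where to push or pinch it. x points outward along the lever, y square to its flat sides.
- cam (a joint): Turn of the cam, rad, growing clockwise from above; at 0 (a stop; start 0 to 0.12) the slot's mouth faces the bore and lets the stud's head in. Turned, the slot catches the head if the leg's gap is under 0.9 mm and draws 2.6 mm per rad. Pushed at lever_grip it swings with 4 to 5 N; once the leg bears (at 0.9 to 2.1 rad) the push needed climbs: tight at 9 to 14 N, forced at 20. Stays where left; end stop 3.3.
- chuck: Bystander: a three-jaw lathe chuck, steel, 80 mm across and 54 mm high, lying on its back on the bench beside the assembly board. Origin: centre of its underside.
- collet_box: Bystander: an open wooden box of collets, 120 x 90 x 34 mm, on the bench beside the assembly board. Origin: centre of its underside.
- driver: Bystander: a wooden-handled screwdriver lying on the bench on the robot's side of the assembly board. Origin: under its middle.
Not all that is in view belongs to the job. Of the things shaped like the leg, the plywood one is meant.

How it is judged (in metres and radians):
On the way, in this order (a step that is already met when the one before it is completed fails the run):
1. the leg is pushed up to the stand with the stud's head in the cam: gap under 4 mm, square to within 0.05 rad (x of leg_face in the frame of stand above -0.004 m and y of leg_face in the frame of stand between -0.004 and 0.004 m and angle between the x axis of leg and the x axis of stand, either way round below 0.05 rad), for 0.2 s.
2. the cam has caught the stud and pulls on it (value of joint cam above 0.7 rad and contact force between leg and cam above 15 N), for 0.2 s.
At the end, for the whole second after the job is handed in: The leg stands upright (within 0.04 rad), square (0.03 rad), centred (3 mm) and closed (gap under 1.5 mm) against the stand's end face, and the cam, left alone, holds the stud with a pull of at least 15 N, the leg pressing on the board (all of step 2 and x of leg_face in the frame of stand above -0.0015 m and y of leg_face in the frame of stand between -0.003 and 0.003 m and angle between the x axis of leg and the x axis of stand, either way round below 0.03 rad and angle between leg's own z axis and vertical below 0.04 rad and contact force between leg and stand above 10 N and linear speed of leg below 0.01 m/s and velocity of joint cam below 0.05 rad/s); the robot touches nothing.
It fails at once if the cam is forced: it pulls on the stud with more than 120 N (contact force between leg and cam above 120 N).
It fails at once if the chuck, the collet box or the screwdriver is moved by more than 15 mm (distance of any of chuck, collet_box, driver from where it was at the start of the episode above 0.015 m).
It also fails if it takes over 58 s, if anything falls off the work surface, if the arm or the gripper's body presses on something with over 40 N, if the wrist force passes 120 N, or if a joint passes its speed limit or range.

## Robot

A 6-joint arm with a two-finger parallel gripper is mounted at the origin on the work surface. World frame = base frame: x ahead of the robot, y to its left, z up, the work surface at z = 0. Lengths are in mm, angles in rad, forces in N, time in s.
With the tool pointing down it reaches from about 300 to 775 mm from the base axis. Payload 14.6 kg.
Tool frame: the origin (TCP) lies at the very end of the fingers, on their centre line; the grasp point (between the pads) lies 19 mm behind it; z points along the fingers, y is the line along which they close (so a half turn about z gives the same grasp; the last joint's range is limited). The gripper opens to 94 mm and grips with 3 to 60 N. Pads are 16 mm wide; open, the fingers measure 119 mm over their backs; the gripper's body (75 mm by 177 mm) begins 78 mm behind the grasp point.
Start: joints at [1.037, 0.3, 1.521, -0, 1.321, -0.067], TCP at [247.513, 491.148, 205.446] pointing down, gripper open.
Joint ranges: [-3.03, 3.03], [-0.79, 2.21], [0.23, 2.52], [-1.04, 4.18], [0, 3.07], [-2.55, 2.55]. Speed limits (rad/s): [2.22, 2.22, 2.57, 3.14, 3.14, 3.14].

## Interface

Orientations are given as [roll, pitch, yaw] about the fixed x, y, z axes, in that order (R = Rz(yaw) Ry(pitch) Rx(roll)).
In Python, from cell import read_state, viewer, manip, models gives the robot as it stands.
- The arm moves only by the tool carry_out, never from a script. Its argument "deltas" is a list of rows, each an object with "dp": the shift along the tool's x, y, z in mm, a list of three; "roll": the turn about the tool's z in degrees; "gripper": the opening, from -1 (shut) to 1 (fully open), so that 0 is half open. In form: [{"dp": [tx, ty, tz], "roll": roll, "gripper": gripper}, ...]. A call has 1 to 12 rows; each row is the pose to reach, as a shift and turn from the pose commanded when the call began, along the tool's axes at that moment; what a row does not reach only later rows make up. A row lasts 1/12 s, in which the tool goes at most 41.7 mm and 7.16 degrees, less where a joint would pass 70% of its speed; a pose out of reach is approached as far as the arm can. A call with a gripper value outside its range is refused whole. The fingers move at their own pace and stop on an object; "newtons" is the grip in N (left out, the last holds). Time passes only in rows, so rows that repeat a pose let the fingers close. It gives the time, the measured TCP pose, the force, the opening and the grip force at its end, in the units of the state.
- read_state(): the state, without advancing time (a new reading comes with each control period).
- viewer.camera(name): name is "side" or "top"; returns the picture (420x560x3 uint8, red, green, blue); there is no depth.
- viewer.camera_params(name): a dict with "fovy" (degrees; the focal length in pixels is half the picture's height over the tangent of half this angle, whatever the lens; pixels are square), "cx", "cy" (the principal point, pixels), "eye" and "attitude" of the camera in the world. Camera axes: x right, y up, looking along -z (the intrinsics and any distortion apply to the point x, -y, -z); pixel columns grow to the right and rows downward; lengths in mm; the calibration is good to about 2 mm. A picture is of the moment at which its call begins. camera_params takes no time and is no camera call.
- manip.sign_off(): hands the job in; it is judged then, once.
Trained networks look in the newest picture that a camera, given by its name, has taken for a name from the list of things; names that differ only in an ending like _2 or _b are one class to them, and where a whole thing is asked for, a point or a joint stands for the part that bears it (a point fixed in the world has none). Each returns a list of dicts, best first, with "p" (0 to 1); they miss things now and then, are a little off and sometimes report something else, mostly with a low value. They report only what shows in the picture. A call takes as long as a camera call. They do not tell look-alikes from the thing itself.
- models.cut_out(camera, label): "region" (420x560 bool, what is visible of it) and "box" ([left, top, right, bottom] in pixels, round what is visible of it).
The state is a dict: "clock": time; "joints": joint angles; "qd": joint speeds; "effort": joint torques, N m; "eef_pos": TCP position; "eef_rot": TCP orientation; "wrist_force": force on the tool from outside, world axes, zero at the start; "moment": the same for the moment, N m; "finger_gap": finger opening in mm; "finger_force": force on a finger pad.
Only numpy, scipy, OpenCV 4.12 (cv2) and the standard library are available. Lean on these libraries where they do the work, as an engineer would, in place of code of your own. Each camera call takes 0.05 s, during which the arm holds its last target. There are 200 camera calls.

## Working session

There is one attempt and no reset: what is moved stays moved. The work goes in short steps, Python scripts to look and compute and a tool call to move; the robot and the scene stay as the last step left them, time stands still between calls to the robot, and variables do not carry over. Pictures are saved under pics/ and viewed, at most 10 in all, crops included, and the job is handed in when it is done.

Besides the shell and the picture viewer there is one more tool, called as name([rows], argument=value, ...), one row to a line, values as JSON. carry_out: Moves the arm, as the interface text tells. Its arguments: {"type":"object","properties":{"deltas":{"type":"array"},"newtons":{"type":"number"}},"required":["deltas"]}

```bash
mkdir -p pics; python3 - <<'E'
from cell import read_state, viewer
import cv2
for n in("top","side"):
    p=viewer.camera_params(n);print(n,p)
    cv2.imwrite(f"pics/{n}0.png",viewer.camera(n)[:,:,::-1])
print(read_state())
E
```

```text
top {'fovy': 44.87935475998793, 'cx': 276.10096806515224, 'cy': 211.15574792726994, 'eye': array([ 468.05439701,  -79.20618519, 1280.63617205]), 'attitude': array([ 0.0959552 ,  0.02334631, -1.58568838])}
side {'fovy': 43.818634174836426, 'cx': 283.05863176989504, 'cy': 205.90685218954278, 'eye': array([ 206.20148339, -825.10504367,  590.53500319]), 'attitude': array([ 1.02836615, -0.00468391, -0.45932812])}
{'clock': 0.1, 'joints': array([ 1.03739838e+00,  3.00372420e-01,  1.52152101e+00, -1.70806836e-05,
        1.32070217e+00, -6.65969680e-02]), 'qd': array([-0.00221768, -0.00103397, -0.00169901,  0.00011449, -0.00187847,
       -0.00029074]), 'effort': array([ 1.22379137e-03, -5.32646227e+01, -3.53283191e+01,  7.08780019e-02,
        2.35329353e-02, -5.05872106e-05]), 'eef_pos': array([247.40177231, 490.94960101, 204.96587317]), 'eef_rot': array([-3.14059084e+00, -5.02350722e-05,  2.67479589e+00]), 'wrist_force': array([-0.35705265,  0.19964921,  0.58239531]), 'moment': array([0.03664639, 0.00907401, 0.04249189]), 'finger_force': 0.0, 'finger_gap': 93.88010475087415}
```

View pics/top0.png

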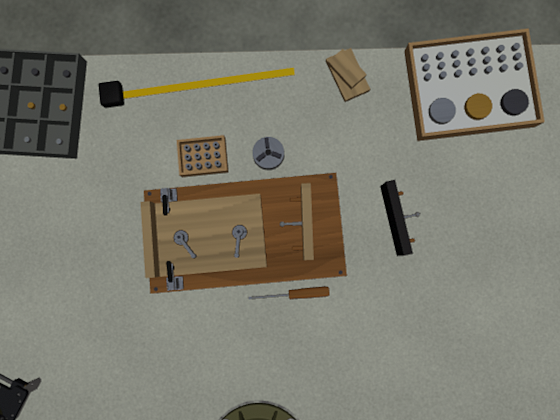

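View pics/side0.png

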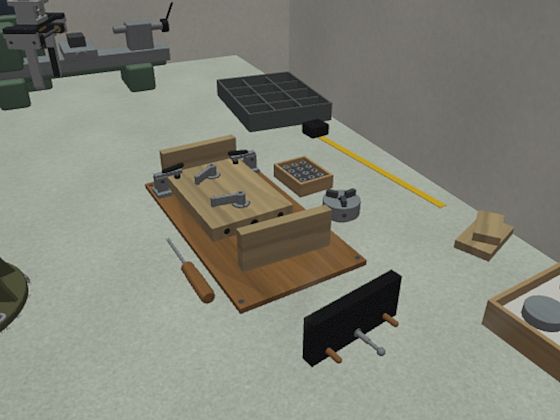

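The top view shows the stand with its open end to the right, at about (265,231). The plywood leg is at (307,222) with its stud pointing left. The near cam is at (240,231) with its lever pointing down the picture. The black leg is a decoy.

```bash
cat > h.py <<'E'
import numpy as np, cv2
from scipy.spatial.transform import Rotation as Ro
from cell import read_state, viewer, manip, models
def cam(n):
    p=viewer.camera_params(n);f=210/np.tan(np.radians(p["fovy"]/2))
    return f,p["cx"],p["cy"],np.array(p["eye"]),Ro.from_euler("xyz",p["attitude"]).as_matrix()
def unproj(n,uv,z):
    f,cx,cy,e,R=cam(n);uv=np.atleast_2d(uv).astype(float)
    d=np.c_[(uv[:,0]-cx)/f,-(uv[:,1]-cy)/f,-np.ones(len(uv))]@R.T
    return e+d*((z-e[2])/d[:,2])[:,None]
def proj(n,P):
    f,cx,cy,e,R=cam(n);c=(np.atleast_2d(P)-e)@R
    return np.c_[cx+f*c[:,0]/-c[:,2],cy-f*c[:,1]/-c[:,2]]
def crop(n,name,x0,y0,x1,y1,s):
    im=viewer.camera(n)[y0:y1,x0:x1,::-1]
    cv2.imwrite(f"pics/{name}.png",cv2.resize(im,None,fx=s,fy=s,interpolation=cv2.INTER_CUBIC))
E
python3 - <<'E'
from h import *
crop("top","c1",140,170,350,300,3.8)
for n in("top","side"):
    viewer.camera(n)
    for l in("leg","stand","cam"):
        for d in models.cut_out(n,l):
            c=d["region"].astype(np.uint8)
            k=max(cv2.findContours(c,0,1)[0],key=len,default=None)
            print(n,l,round(d["p"],2),d["box"],c.sum(), np.round(cv2.boxPoints(cv2.minAreaRect(k)),1).tolist() if k is not None else "")
E
```

```text
top leg 0.88 [382.1, 181.3, 420.9, 257.2] 1232 [[379.5, 183.8000030517578], [400.0, 178.89999389648438], [417.6000061035156, 251.6999969482422], [397.1000061035156, 256.70001220703125]]
top stand 0.79 [141.6, 192.2, 267.2, 279.3] 8858 [[138.39999389648438, 202.39999389648438], [261.79998779296875, 192.5], [267.79998779296875, 268.29998779296875], [144.5, 278.1000061035156]]
top stand 0.72 [279.5, 184.9, 313.7, 257.7] 913 [[290.70001220703125, 184.1999969482422], [311.70001220703125, 183.8000030517578], [313.29998779296875, 259.0], [292.20001220703125, 259.3999938964844]]
top cam 0.75 [236.6, 224.0, 246.4, 256.6] 207 [[225.60000610351562, 251.0], [235.89999389648438, 224.10000610351562], [248.0, 228.6999969482422], [237.6999969482422, 255.6999969482422]]
side leg 0.67 [300.1, 270.1, 403.5, 365.9] 4992 [[286.6000061035156, 327.0], [395.29998779296875, 265.8999938964844], [430.3999938964844, 328.29998779296875], [321.70001220703125, 389.5]]
side leg 0.62 [237.2, 201.6, 328.7, 269.7] 4106 [[228.89999389648438, 229.60000610351562], [328.6000061035156, 202.39999389648438], [340.29998779296875, 245.0], [240.5, 272.20001220703125]]
side stand 0.88 [162.0, 135.9, 292.5, 239.4] 7010 [[147.0, 163.8000030517578], [210.0, 109.30000305175781], [295.20001220703125, 207.6999969482422], [232.1999969482422, 262.20001220703125]]
side stand 0.7 [238.9, 201.7, 330.9, 269.8] 4070 [[228.6999969482422, 230.3000030517578], [328.3999938964844, 201.0], [340.6000061035156, 242.8000030517578], [241.0, 272.1000061035156]]
side cam 0.73 [212.8, 191.0, 251.6, 205.3] 444 [[211.0, 190.0], [249.0, 190.0], [249.0, 206.0], [211.0, 206.0]]
side cam 0.55 [168.1, 236.0, 215.5, 301.7] 743 [[163.5, 243.6999969482422], [176.8000030517578, 234.8000030517578], [217.8000030517578, 296.20001220703125], [204.39999389648438, 305.1000061035156]]
```

View pics/c1.png

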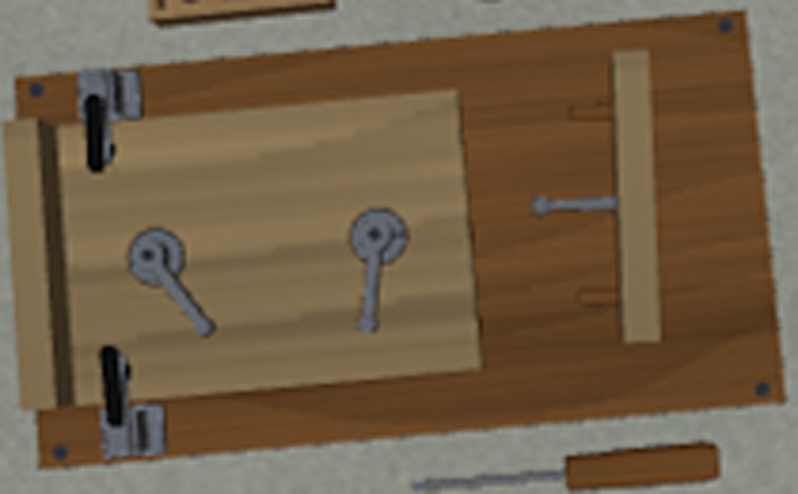

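```bash
cat >> h.py <<'E'
def c1(p): return (np.atleast_2d(p)+.5)/3.8-.5+[140,170]
E
python3 - <<'E'
from h import *
s=unproj("top",c1([[458,90],[481,368]]),42);print("stand",s.round(1),np.linalg.norm(s[0]-s[1]))
d=s[0]-s[1];print("yaw x-axis of stand",np.arctan2(d[0],-d[1]) , np.degrees(np.arctan2(d[1],d[0]))+90, "mid",s.mean(0))
l=unproj("top",c1([[612,52],[649,50],[661,342],[624,343]]),92);print("leg",l.round(1),[np.linalg.norm(l[i]-l[(i+1)%4]).round(1) for i in range(4)])
d=(l[0]+l[1]-l[2]-l[3]);print("leg yaw",np.degrees(np.arctan2(d[1],d[0]))+90,"mid",l.mean(0))
c=unproj("top",c1([[375,235]]),60);t=unproj("top",c1([[367,326]]),67);print("cam",c,"tip",t,np.linalg.norm((t-c)[:,:2]))
st=unproj("top",c1([[541,205]]),27);print("stud head",st)
# side check
print("proj side leg top corners",proj("side",l).round(1).tolist(),"stand",proj("side",s).round(1).tolist())
crop("side","c2",150,130,350,280,4)
E
```

```text
stand [[632.4 -13.5  42. ]
 [453.5 -26.1  42. ]] 179.41643936035965
yaw x-axis of stand 1.6408421842932168 94.01333200702854 mid [542.95425329 -19.80540874  42.        ]
leg [[ 647.9 -112.1   92. ]
 [ 648.7 -135.1   92. ]
 [ 468.3 -138.6   92. ]
 [ 468.  -116.    92. ]] [np.float64(23.0), np.float64(180.5), np.float64(22.6), np.float64(179.9)]
leg yaw 91.16077503157018 mid [ 558.19687709 -125.4383527    92.        ]
cam [[538.41513317  39.24150784  60.        ]] tip [[480.98669579  44.03120396  67.        ]] 57.62782842670954
stud head [[558.08781608 -65.85255797  27.        ]]
proj side leg top corners [[324.6, 203.9], [331.4, 209.6], [240.6, 234.9], [235.5, 228.3]] stand [[292.7, 204.3], [211.8, 228.6]]
```

View pics/c2.png

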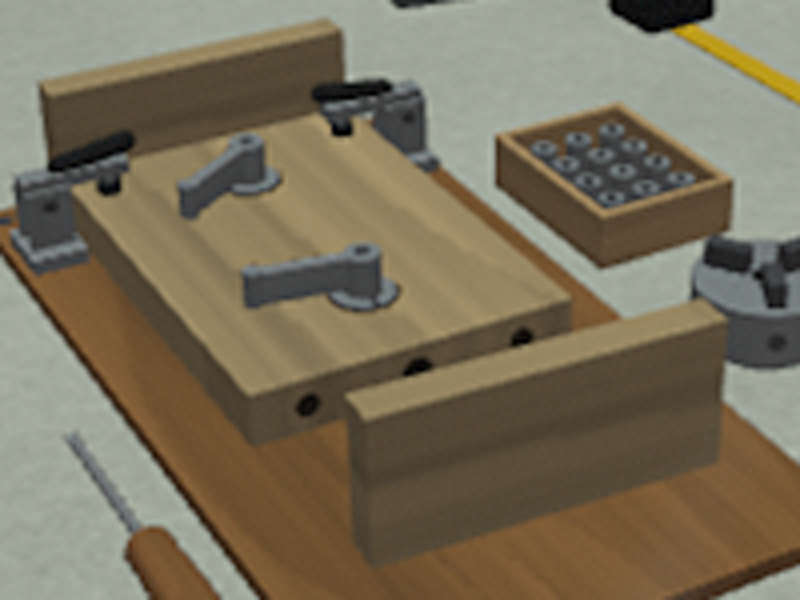

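Side-view corner projections agree with the top-view measurements to about 1 px, so I'll act on them.

```bash
cat >> h.py <<'E'
def to(x,y,z,yawdeg):
    s=read_state();R=Ro.from_euler("xyz",s["eef_rot"]).as_matrix()
    dp=R.T@(np.array([x,y,z])-s["eef_pos"])
    dy=(yawdeg-np.degrees(s["eef_rot"][2])+180)%360-180
    print("dp",dp.round(2),"roll",round(-dy,2),"pos",s["eef_pos"].round(1),"rpy",np.degrees(s["eef_rot"]).round(2),"t",s["clock"],"F",s["wrist_force"].round(2),"gap",s["finger_gap"].round(1))
E
python3 -c "
from h import *
to(558.2,-125.4,205,181.2)"
```

```text
Traceback (most recent call last):
  File "h.py", line 22, in to
    print("dp",dp.round(2),"roll",round(-dy,2),"pos",s["eef_pos"].round(1),"rpy",np.degrees(s["eef_rot"]).round(2),"t",s["clock"],"F",s["wrist_force"].round(2),"gap",s["finger_gap"].round(1))
                                                                                                                                                                      ^^^^^^^^^^^^^^^^^^^^^
AttributeError: 'float' object has no attribute 'round'
```

```bash
sed -i 's/s\["finger_gap"\].round(1)/round(s["finger_gap"],1)/' h.py
python3 -c "
from h import *
to(558.2,-125.4,205,181.2)"
```

```text
dp [-5.5490e+02 -4.1076e+02  4.6000e-01] roll -27.95 pos [247.5 491.1 205.4] rpy [-180.      0.    153.25] t 0.6 F [ 0.35 -0.    0.29] gap 93.9
```

carry_out([
  {"dp": [-555,-411,0],"roll": -28,"gripper": 1},
  {"dp": [-555,-411,0],"roll": -28,"gripper": 1},
  {"dp": [-555,-411,0],"roll": -28,"gripper": 1},
  {"dp": [-555,-411,0],"roll": -28,"gripper": 1},
  {"dp": [-555,-411,0],"roll": -28,"gripper": 1},
  {"dp": [-555,-411,0],"roll": -28,"gripper": 1},
  {"dp": [-555,-411,0],"roll": -28,"gripper": 1},
  {"dp": [-555,-411,0],"roll": -28,"gripper": 1},
  {"dp": [-555,-411,0],"roll": -28,"gripper": 1},
  {"dp": [-555,-411,0],"roll": -28,"gripper": 1},
  {"dp": [-555,-411,0],"roll": -28,"gripper": 1},
  {"dp": [-555,-411,0],"roll": -28,"gripper": 1},
])

```text
clock: 1.6
eef_pos: [467.2, 54.4, 205.8]
eef_rot: [3.142, 0.001, -3.12]
wrist_force: [1.0, 0.5, 0.4]
finger_gap: 94.0
finger_force: 0.0
```

```bash
python3 -c "
from h import *
to(558.2,-125.4,105,181.2)"
```

```text
dp [ -86.99 -181.79  100.85] roll 0.05 pos [467.2  54.4 205.8] rpy [ 1.8000e+02  4.0000e-02 -1.7875e+02] t 1.6 F [0.96 0.55 0.42] gap 94.0
```

carry_out([
  {"dp": [-87,-182,0],"roll": 0,"gripper": 1},
  {"dp": [-87,-182,0],"roll": 0,"gripper": 1},
  {"dp": [-87,-182,0],"roll": 0,"gripper": 1},
  {"dp": [-87,-182,0],"roll": 0,"gripper": 1},
  {"dp": [-87,-182,0],"roll": 0,"gripper": 1},
  {"dp": [-87,-182,50],"roll": 0,"gripper": 1},
  {"dp": [-87,-182,80],"roll": 0,"gripper": 1},
  {"dp": [-87,-182,80],"roll": 0,"gripper": 1},
  {"dp": [-87,-182,80],"roll": 0,"gripper": 1},
])

```text
clock: 2.35
eef_pos: [557.0, -123.3, 125.0]
eef_rot: [3.141, -0.003, -3.12]
wrist_force: [0.3, 0.7, 1.0]
finger_gap: 94.0
finger_force: 0.0
```

```bash
python3 -c "
from h import *
to(558.2,-125.4,61,181.2)
crop('side','c3',150,80,350,280,3)"
```

```text
dp [-1.33 -2.18 63.99] roll 0.05 pos [ 557.  -123.3  125. ] rpy [ 1.7994e+02 -1.7000e-01 -1.7875e+02] t 2.35 F [0.28 0.73 1.03] gap 94.0
```

View pics/c3.png

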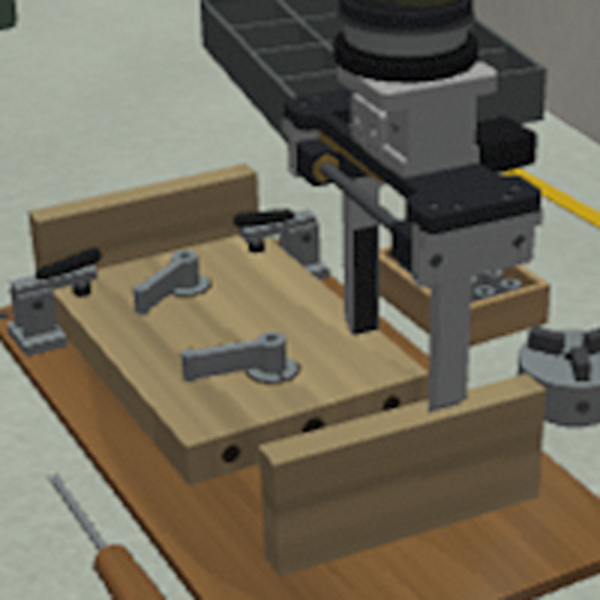

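Fingers straddle the leg. I'll go down and grip.

carry_out([
  {"dp": [-1.3,-2.2,35],"roll": 0,"gripper": 1},
  {"dp": [-1.3,-2.2,66],"roll": 0,"gripper": 1},
  {"dp": [-1.3,-2.2,66],"roll": 0,"gripper": 1},
  {"dp": [-1.3,-2.2,66],"roll": 0,"gripper": -0.6},
  {"dp": [-1.3,-2.2,66],"roll": 0,"gripper": -0.6},
  {"dp": [-1.3,-2.2,66],"roll": 0,"gripper": -0.6},
  {"dp": [-1.3,-2.2,66],"roll": 0,"gripper": -0.6},
  {"dp": [-1.3,-2.2,66],"roll": 0,"gripper": -0.6},
  {"dp": [-1.3,-2.2,66],"roll": 0,"gripper": -0.6},
  {"dp": [-1.3,-2.2,66],"roll": 0,"gripper": -0.6},
], newtons=25)

```text
clock: 3.23
eef_pos: [559.1, -125.7, 59.9]
eef_rot: [-3.141, 0.0, -3.12]
wrist_force: [-0.1, 0.2, 0.1]
finger_gap: 51.2
finger_force: 0.0
```

```bash
python3 -c "
from h import *
to(543.7+.07*75,-30.8-74.8,59,184)"
```

```text
dp [ 9.69 20.35  0.89] roll -2.75 pos [ 559.1 -125.7   59.9] rpy [-1.7999e+02  3.0000e-02 -1.7875e+02] t 3.2333 F [-0.11  0.24  0.14] gap 51.2
```

carry_out([
  {"dp": [0,0,0],"roll": 0,"gripper": -1},
  {"dp": [0,0,0],"roll": 0,"gripper": -1},
  {"dp": [0,0,0],"roll": 0,"gripper": -1},
  {"dp": [0,0,0],"roll": 0,"gripper": -1},
  {"dp": [0,0,0],"roll": 0,"gripper": -1},
  {"dp": [0,0,0],"roll": 0,"gripper": -1},
  {"dp": [0,0,0],"roll": 0,"gripper": -1},
])

```text
clock: 3.82
eef_pos: [558.9, -125.7, 59.4]
eef_rot: [3.142, -0.0, -3.12]
wrist_force: [0.2, -0.5, -0.9]
finger_gap: 22.0
finger_force: 25.0
```

```bash
python3 -c "
from h import *
to(543.7+.07*75,-30.8-74.8,59,184)"
```

```text
dp [ 9.55 20.28  0.44] roll -2.74 pos [ 558.9 -125.7   59.4] rpy [ 1.8000e+02 -1.0000e-02 -1.7874e+02] t 3.8167 F [ 0.2  -0.5  -0.87] gap 22.0
```

carry_out([
  {"dp": [3,6,0],"roll": -1,"gripper": -1},
  {"dp": [6,13,0],"roll": -2,"gripper": -1},
  {"dp": [9,20,0],"roll": -2.75,"gripper": -1},
  {"dp": [9,20,0],"roll": -2.75,"gripper": -1},
  {"dp": [9,20,0],"roll": -2.75,"gripper": -1},
  {"dp": [9,20,0],"roll": -2.75,"gripper": -1},
])

```text
clock: 4.32
eef_pos: [549.4, -105.6, 59.4]
eef_rot: [3.141, -0.0, -3.072]
wrist_force: [-0.7, 1.2, -0.8]
finger_gap: 21.9
finger_force: 25.0
```

```bash
python3 -c "
from h import *
to(543.7+.07*75,-30.8-74.8,59,184)
crop('top','c4',230,180,330,280,6)"
```

```text
dp [0.46 0.01 0.45] roll 0.01 pos [ 549.4 -105.6   59.4] rpy [ 1.7998e+02 -2.0000e-02 -1.7599e+02] t 4.3167 F [-0.65  1.23 -0.76] gap 21.9
```

View pics/c4.png

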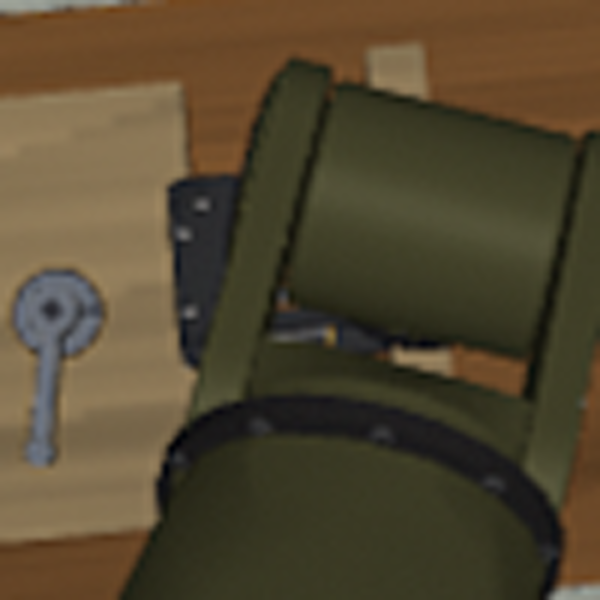

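The leg's far-end corners show at crop pixels (367,48) and (423,44). I'll use them to check lateral alignment against the stand.

```bash
python3 -c "
from h import *
c=lambda p:(np.atleast_2d(p)+.5)/6-.5+[230,180]
e=unproj('top',c([[367,48],[423,44]]),92); print(e.round(1), 'inferred leg centre',(e.mean(0)-90*np.array([.9976,.07,0])).round(1))
s=unproj('top',c([[182,83]]),42);print('stand corner',s.round(1),'(was 632.4,-13.5)')
import numpy as np
print(unproj('top',c([[53,311]]),60), unproj('top',c([[41,448]]),67))
f=proj('side',[[543,-19.8,27]]);print(f)
"
```

```text
[[ 638.1  -88.5   92. ]
 [ 639.3 -110.6   92. ]] inferred leg centre [ 548.9 -105.8   92. ]
stand corner [[632.2 -12.9  42. ]] (was 632.4,-13.5)
[[538.54854926  38.99715596  60.        ]] [[483.75985165  43.51846402  67.        ]]
[[253.96295609 222.37921249]]
```

carry_out([
  {"dp": [0,7,0],"roll": 0,"gripper": -1},
  {"dp": [0,14,0],"roll": 0,"gripper": -1},
  {"dp": [0,20,0],"roll": 0,"gripper": -1},
  {"dp": [0,25,0],"roll": 0,"gripper": -1},
  {"dp": [0,30,0],"roll": 0,"gripper": -1},
  {"dp": [0,35,0],"roll": 0,"gripper": -1},
  {"dp": [0,40,0],"roll": 0,"gripper": -1},
  {"dp": [0,40,0],"roll": 0,"gripper": -1},
  {"dp": [0,40,0],"roll": 0,"gripper": -1},
])

```text
clock: 5.12
eef_pos: [546.7, -65.7, 59.4]
eef_rot: [3.141, -0.0, -3.071]
wrist_force: [-0.2, 0.7, -4.3]
finger_gap: 22.0
finger_force: 25.0
```

carry_out([
  {"dp": [0,3,0],"roll": 0,"gripper": -1},
  {"dp": [0,6,0],"roll": 0,"gripper": -1},
  {"dp": [0,9,0],"roll": 0,"gripper": -1},
  {"dp": [0,12,0],"roll": 0,"gripper": -1},
  {"dp": [0,15,0],"roll": 0,"gripper": -1},
  {"dp": [0,18,0],"roll": 0,"gripper": -1},
  {"dp": [0,18,0],"roll": 0,"gripper": -1},
  {"dp": [0,18,0],"roll": 0,"gripper": -1},
])

```text
clock: 5.78
eef_pos: [545.4, -47.9, 59.5]
eef_rot: [-3.142, -0.0, -3.071]
wrist_force: [-0.0, 0.5, -3.9]
finger_gap: 22.2
finger_force: 25.0
```

carry_out([
  {"dp": [0,3,0],"roll": 0,"gripper": -1},
  {"dp": [0,6,0],"roll": 0,"gripper": -1},
  {"dp": [0,9,0],"roll": 0,"gripper": -1},
  {"dp": [0,12,0],"roll": 0,"gripper": -1},
  {"dp": [0,14,0],"roll": 0,"gripper": -1},
  {"dp": [0,14,0],"roll": 0,"gripper": -1},
  {"dp": [0,14,0],"roll": 0,"gripper": -1},
])

```text
clock: 6.37
eef_pos: [544.5, -34.0, 59.5]
eef_rot: [-3.142, 0.0, -3.071]
wrist_force: [0.1, -0.1, -3.5]
finger_gap: 21.8
finger_force: 25.0
```

carry_out([
  {"dp": [0,1,0],"roll": 0,"gripper": -1},
  {"dp": [0,2,0],"roll": 0,"gripper": -1},
  {"dp": [0,2.5,0],"roll": 0,"gripper": -1},
  {"dp": [0,2.5,0],"roll": 0,"gripper": -1},
])

```text
clock: 6.7
eef_pos: [544.3, -31.5, 59.5]
eef_rot: [3.142, -0.0, -3.072]
wrist_force: [0.1, -0.5, -4.6]
finger_gap: 21.4
finger_force: 25.0
```

carry_out([
  {"dp": [0,0.6,0],"roll": 0,"gripper": -1},
  {"dp": [0,1.2,0],"roll": 0,"gripper": -1},
  {"dp": [0,1.2,0],"roll": 0,"gripper": -1},
])

```text
clock: 6.95
eef_pos: [544.3, -30.6, 59.5]
eef_rot: [-3.141, 0.0, -3.071]
wrist_force: [0.3, -3.2, -3.8]
finger_gap: 22.3
finger_force: 25.0
```

carry_out([
  {"dp": [0,0.5,0],"roll": 0,"gripper": -1},
  {"dp": [0,1,0],"roll": 0,"gripper": -1},
  {"dp": [0,1,0],"roll": 0,"gripper": -1},
])

```text
clock: 7.2
eef_pos: [544.3, -30.1, 59.6]
eef_rot: [-3.14, 0.0, -3.071]
wrist_force: [1.4, -7.2, -3.7]
finger_gap: 22.1
finger_force: 25.0
```

carry_out([
  {"dp": [0,0.5,0],"roll": 0,"gripper": -1},
  {"dp": [0,1,0],"roll": 0,"gripper": -1},
  {"dp": [0,1,0],"roll": 0,"gripper": -1},
])

```text
clock: 7.45
eef_pos: [544.4, -30.0, 59.6]
eef_rot: [-3.139, 0.001, -3.072]
wrist_force: [1.7, -13.1, -4.5]
finger_gap: 21.5
finger_force: 25.0
```

carry_out([
  {"dp": [0,-1.5,0],"roll": 0,"gripper": -1},
  {"dp": [0,-1.5,0],"roll": 0,"gripper": -1},
  {"dp": [0,-1.5,0],"roll": 0,"gripper": -0.2},
  {"dp": [0,-1.5,0],"roll": 0,"gripper": -0.2},
  {"dp": [0,-1.5,0],"roll": 0,"gripper": -0.2},
  {"dp": [0,-1.5,-30],"roll": 0,"gripper": -0.2},
  {"dp": [0,-1.5,-60],"roll": 0,"gripper": -0.2},
  {"dp": [0,-1.5,-60],"roll": 0,"gripper": -1},
  {"dp": [0,-1.5,-60],"roll": 0,"gripper": -1},
  {"dp": [0,-1.5,-60],"roll": 0,"gripper": -1},
  {"dp": [0,-1.5,-60],"roll": 0,"gripper": -1},
])

```text
clock: 8.37
eef_pos: [543.7, -29.7, 118.4]
eef_rot: [3.141, -0.002, -3.072]
wrist_force: [-0.2, -0.6, 0.8]
finger_gap: 14.1
finger_force: 0.0
```

```bash
python3 -c "
from h import *
to(544,-30,120,184)
crop('side','c5',150,130,350,280,4)"
```

```text
dp [-0.31 -0.3  -1.57] roll 0.01 pos [543.7 -29.7 118.4] rpy [ 1.7998e+02 -1.0000e-01 -1.7599e+02] t 8.3667 F [-0.24 -0.56  0.84] gap 14.1
```

View pics/c5.png

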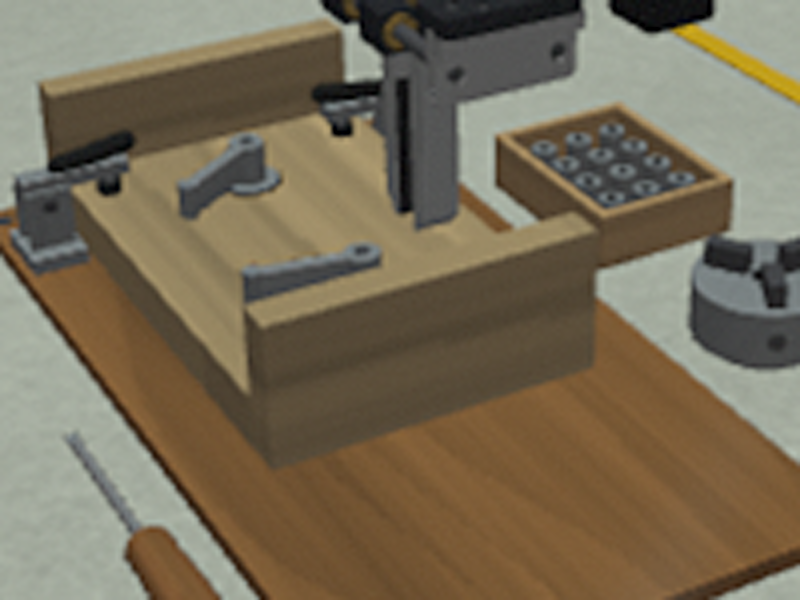

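The leg is seated flush against the stand. Next I'll put the closed fingers between the leg and the lever.

```bash
cat >> h.py <<'E'
CAM=np.array([538.5,39.1])
def arc(phi,off,z=50):
    a=np.radians(phi);p=CAM+48*np.array([np.cos(a),np.sin(a)])-off*np.array([np.sin(a),-np.cos(a)])
    to(p[0],p[1],z,phi)
E
python3 -c "
from h import *
arc(175.2,23,118);arc(175.2,23,50)
print(read_state()['joints'].round(2))"
```

```text
dp [51.34 53.66  0.51] roll 8.81 pos [543.7 -29.7 118.4] rpy [ 1.7998e+02 -1.0000e-01 -1.7599e+02] t 8.4167 F [ 0.   -0.03 -0.1 ] gap 10.5
dp [51.22 53.64 68.51] roll 8.81 pos [543.7 -29.7 118.4] rpy [ 1.7998e+02 -1.0000e-01 -1.7599e+02] t 8.4167 F [ 0.   -0.03 -0.1 ] gap 10.5
[-0.12  0.38  1.63  0.    1.13 -1.76]
```

carry_out([
  {"dp": [25,27,0],"roll": 4.5,"gripper": -1},
  {"dp": [51,54,0],"roll": 9,"gripper": -1},
  {"dp": [51,54,0],"roll": 9,"gripper": -1},
  {"dp": [51,54,0],"roll": 9,"gripper": -1},
  {"dp": [51,54,0],"roll": 9,"gripper": -1},
  {"dp": [51,54,25],"roll": 9,"gripper": -1},
  {"dp": [51,54,45],"roll": 9,"gripper": -1},
  {"dp": [51,54,60],"roll": 9,"gripper": -1},
  {"dp": [51,54,68],"roll": 9,"gripper": -1},
  {"dp": [51,54,68],"roll": 9,"gripper": -1},
  {"dp": [51,54,68],"roll": 9,"gripper": -1},
])

```text
clock: 9.33
eef_pos: [490.0, 20.1, 51.6]
eef_rot: [-3.142, -0.0, 3.054]
wrist_force: [-0.1, -0.1, 0.2]
finger_gap: 0.5
finger_force: 0.0
```

```bash
python3 -c "
from h import *
arc(175.2,17)
arc(155,16.5)
crop('side','c6',150,130,350,280,4)"
```

```text
dp [1.25 6.03 1.6 ] roll -0.21 pos [490.   20.1  51.6] rpy [-1.8000e+02 -2.0000e-02  1.7499e+02] t 9.3333 F [-0.06 -0.09  0.22] gap 0.5
dp [ 4.06 24.11  1.6 ] roll 19.99 pos [490.   20.1  51.6] rpy [-1.8000e+02 -2.0000e-02  1.7499e+02] t 9.3333 F [-0.06 -0.09  0.22] gap 0.5
```

View pics/c6.png

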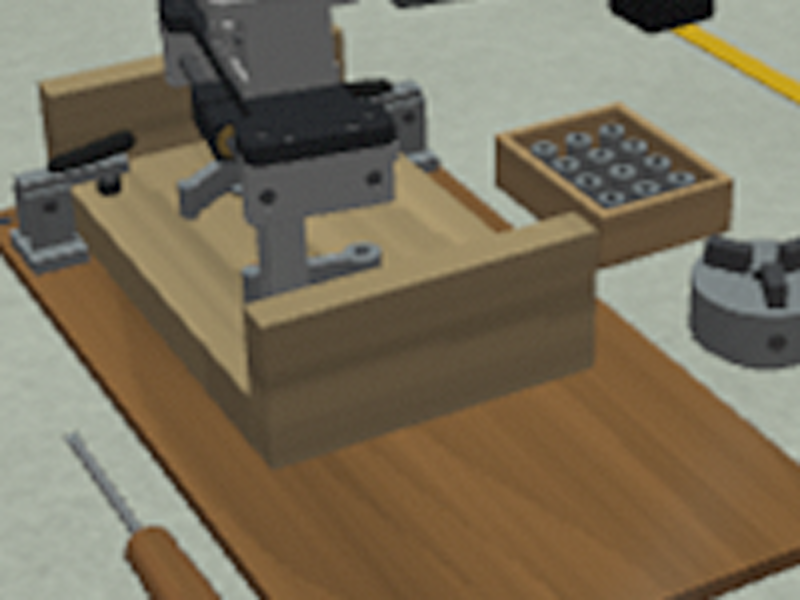

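```bash
python3 -c "
from h import *
for p in (175,170,165,160,155,150): arc(p,16.5,51.6)" | cut -d' ' -f1-10
```

```text
dp [1.53 6.6  0.5 ] roll -0.0 pos [490.2
dp [ 2.78 10.85  0.5 ] roll 5.0 pos
dp [ 3.66 15.19  0.5 ] roll 10.0 pos
dp [ 4.16 19.59  0.5 ] roll 15.0 pos
dp [ 4.28 24.01  0.5 ] roll 20.0 pos
dp [ 4.   28.43  0.5 ] roll
```

carry_out([
  {"dp": [1.5,3,0],"roll": 0,"gripper": -1},
  {"dp": [1.5,6.6,0],"roll": 0,"gripper": -1},
  {"dp": [2.2,8.7,0],"roll": 2.5,"gripper": -1},
  {"dp": [2.8,10.9,0],"roll": 5,"gripper": -1},
  {"dp": [3.2,13,0],"roll": 7.5,"gripper": -1},
  {"dp": [3.7,15.2,0],"roll": 10,"gripper": -1},
  {"dp": [3.9,17.4,0],"roll": 12.5,"gripper": -1},
])

```text
clock: 9.97
eef_pos: [487.6, 38.0, 52.2]
eef_rot: [-3.141, 0.001, 2.834]
wrist_force: [-0.1, -5.2, 1.3]
finger_gap: 0.6
finger_force: 2.5
```

```bash
cat >> h.py <<'E'
def tab(phis,off=16.5):
    s=read_state();R=Ro.from_euler("xyz",s["eef_rot"]).as_matrix();y=np.degrees(s["eef_rot"][2])
    print("yaw",y.round(2))
    for p in phis:
        a=np.radians(p);q=CAM+48*np.array([np.cos(a),np.sin(a)])-off*np.array([np.sin(a),-np.cos(a)])
        d=R.T@np.r_[q-s["eef_pos"][:2],0];print(p,d[:2].round(1),round(y-p,1))
E
python3 -c "
from h import *
tab(range(160,128,-4))"
```

```text
yaw 162.4
160 [0.4 2. ] 2.4
156 [1.3 5.4] 6.4
152 [2.  8.9] 10.4
148 [ 2.4 12.4] 14.4
144 [ 2.5 15.9] 18.4
140 [ 2.4 19.5] 22.4
136 [ 2.1 23. ] 26.4
132 [ 1.5 26.5] 30.4
```

carry_out([
  {"dp": [0.4,2,0],"roll": 2.4,"gripper": -1},
  {"dp": [1.3,5.4,0],"roll": 6.4,"gripper": -1},
  {"dp": [2,8.9,0],"roll": 10.4,"gripper": -1},
  {"dp": [2.4,12.4,0],"roll": 14.4,"gripper": -1},
  {"dp": [2.5,15.9,0],"roll": 18.4,"gripper": -1},
  {"dp": [2.4,19.5,0],"roll": 22.4,"gripper": -1},
  {"dp": [2.4,19.5,0],"roll": 22.4,"gripper": -1},
])

```text
clock: 10.55
eef_pos: [491.1, 57.8, 52.1]
eef_rot: [3.141, 0.001, 2.442]
wrist_force: [-1.6, -1.2, 0.1]
finger_gap: 0.4
finger_force: 0.3
```

```bash
python3 -c "
from h import *
tab(range(138,110,-3))"
```

```text
yaw 139.94
138 [0.2 1.3] 1.9
135 [0.9 3.9] 4.9
132 [1.5 6.5] 7.9
129 [1.9 9.1] 10.9
126 [ 2.2 11.7] 13.9
123 [ 2.4 14.4] 16.9
120 [ 2.4 17. ] 19.9
117 [ 2.3 19.7] 22.9
114 [ 2.1 22.3] 25.9
111 [ 1.7 25. ] 28.9
```

carry_out([
  {"dp": [0.2,1.3,0],"roll": 1.9,"gripper": -1},
  {"dp": [0.9,3.9,0],"roll": 4.9,"gripper": -1},
  {"dp": [1.5,6.5,0],"roll": 7.9,"gripper": -1},
  {"dp": [1.9,9.1,0],"roll": 10.9,"gripper": -1},
])

```text
clock: 10.88
eef_pos: [494.9, 65.7, 51.9]
eef_rot: [-3.141, -0.0, 2.255]
wrist_force: [-3.1, -3.1, 1.8]
finger_gap: 0.4
finger_force: 2.1
```

```bash
python3 -c "
from h import *
tab(range(127,110,-2))"
```

```text
yaw 129.22
127 [0.4 2.3] 2.2
125 [0.9 4. ] 4.2
123 [1.3 5.7] 6.2
121 [1.7 7.5] 8.2
119 [2.  9.2] 10.2
117 [ 2.2 11. ] 12.2
115 [ 2.4 12.7] 14.2
113 [ 2.5 14.5] 16.2
111 [ 2.6 16.3] 18.2
```

carry_out([
  {"dp": [0.4,2.3,0],"roll": 2.2,"gripper": -1},
  {"dp": [0.9,4,0],"roll": 4.2,"gripper": -1},
  {"dp": [1.3,5.7,0],"roll": 6.2,"gripper": -1},
  {"dp": [1.7,7.5,0],"roll": 8.2,"gripper": -1},
])

```text
clock: 11.22
eef_pos: [499.5, 71.8, 51.8]
eef_rot: [-3.141, -0.0, 2.113]
wrist_force: [-3.2, -2.3, 3.0]
finger_gap: 0.5
finger_force: 2.3
```

```bash
python3 -c "
from h import *
tab(range(119,102,-2))"
```

```text
yaw 121.07
119 [0.5 1.8] 2.1
117 [0.9 3.5] 4.1
115 [1.4 5.2] 6.1
113 [1.7 6.9] 8.1
111 [2.  8.7] 10.1
109 [ 2.3 10.4] 12.1
107 [ 2.5 12.2] 14.1
105 [ 2.6 14. ] 16.1
103 [ 2.6 15.7] 18.1
```

carry_out([
  {"dp": [0.5,1.8,0],"roll": 2.1,"gripper": -1},
  {"dp": [0.9,3.5,0],"roll": 4.1,"gripper": -1},
  {"dp": [1.4,5.2,0],"roll": 6.1,"gripper": -1},
  {"dp": [1.7,6.9,0],"roll": 8.1,"gripper": -1},
])

```text
clock: 11.55
eef_pos: [504.5, 76.9, 51.8]
eef_rot: [-3.141, -0.0, 1.972]
wrist_force: [-5.1, -0.8, 2.9]
finger_gap: 0.2
finger_force: 2.2
```

```bash
python3 -c "
from h import *
tab(range(111,94,-2))"
```

```text
yaw 112.97
111 [0.5 1.7] 2.0
109 [1.  3.4] 4.0
107 [1.4 5.1] 6.0
105 [1.8 6.9] 8.0
103 [2.1 8.6] 10.0
101 [ 2.3 10.4] 12.0
99 [ 2.5 12.1] 14.0
97 [ 2.6 13.9] 16.0
95 [ 2.7 15.7] 18.0
```

carry_out([
  {"dp": [0.5,1.7,0],"roll": 2,"gripper": -1},
  {"dp": [1,3.4,0],"roll": 4,"gripper": -1},
  {"dp": [1.4,5.1,0],"roll": 6,"gripper": -1},
])

```text
clock: 11.8
eef_pos: [508.6, 80.2, 51.8]
eef_rot: [-3.141, -0.0, 1.867]
wrist_force: [-4.5, -0.4, 2.6]
finger_gap: 0.9
finger_force: 2.1
```

```bash
python3 -c "
from h import *
tab(range(105,90,-2))"
```

```text
yaw 106.97
105 [0.5 1.7] 2.0
103 [1.  3.4] 4.0
101 [1.4 5.1] 6.0
99 [1.8 6.9] 8.0
97 [2.1 8.6] 10.0
95 [ 2.3 10.4] 12.0
93 [ 2.5 12.1] 14.0
91 [ 2.6 13.9] 16.0
```

carry_out([
  {"dp": [0.5,1.7,0],"roll": 2,"gripper": -1},
  {"dp": [1,3.4,0],"roll": 4,"gripper": -1},
  {"dp": [1.4,5.1,0],"roll": 6,"gripper": -1},
])

```text
clock: 12.05
eef_pos: [513.1, 83.1, 51.8]
eef_rot: [-3.141, -0.0, 1.762]
wrist_force: [-3.4, -1.0, 2.2]
finger_gap: 0.0
finger_force: 2.1
```

carry_out([
  {"dp": [0.5,1.7,0],"roll": 2,"gripper": -1},
  {"dp": [1,3.4,0],"roll": 4,"gripper": -1},
])

```text
clock: 12.22
eef_pos: [516.3, 84.8, 51.8]
eef_rot: [-3.141, -0.0, 1.692]
wrist_force: [-3.6, -0.1, 2.1]
finger_gap: 0.5
finger_force: 2.1
```

```bash
python3 -c "
from h import *
tab(range(95,80,-2))"
```

```text
yaw 96.97
95 [0.5 1.7] 2.0
93 [1.  3.4] 4.0
91 [1.4 5.1] 6.0
89 [1.8 6.8] 8.0
87 [2.1 8.6] 10.0
85 [ 2.4 10.3] 12.0
83 [ 2.6 12.1] 14.0
81 [ 2.7 13.8] 16.0
```

carry_out([
  {"dp": [0.5,1.7,0],"roll": 2,"gripper": -1},
  {"dp": [1,3.4,0],"roll": 4,"gripper": -1},
])

```text
clock: 12.38
eef_pos: [519.5, 86.2, 51.8]
eef_rot: [-3.141, -0.0, 1.623]
wrist_force: [-4.3, 0.4, 2.6]
finger_gap: 0.4
finger_force: 2.1
```

carry_out([
  {"dp": [0.5,1.7,0],"roll": 2,"gripper": -1},
  {"dp": [1,3.4,0],"roll": 4,"gripper": -1},
])

```text
clock: 12.55
eef_pos: [522.9, 87.4, 51.8]
eef_rot: [-3.141, -0.0, 1.553]
wrist_force: [-5.0, 0.5, 2.3]
finger_gap: 0.2
finger_force: 2.3
```

```bash
python3 -c "
from h import *
tab(range(87,74,-2));to(0,0,0,0)
crop('top','c7',200,180,320,280,6)"
```

```text
yaw 88.97
87 [0.5 1.7] 2.0
85 [1.  3.4] 4.0
83 [1.4 5.1] 6.0
81 [1.8 6.8] 8.0
79 [2.1 8.6] 10.0
77 [ 2.3 10.3] 12.0
75 [ 2.5 12.1] 14.0
dp [ -96.81 -521.15   52.24] roll 88.97 pos [522.9  87.4  51.8] rpy [-1.7995e+02 -2.0000e-02  8.8970e+01] t 12.55 F [-5.    0.52  2.26] gap 0.2
```

View pics/c7.png

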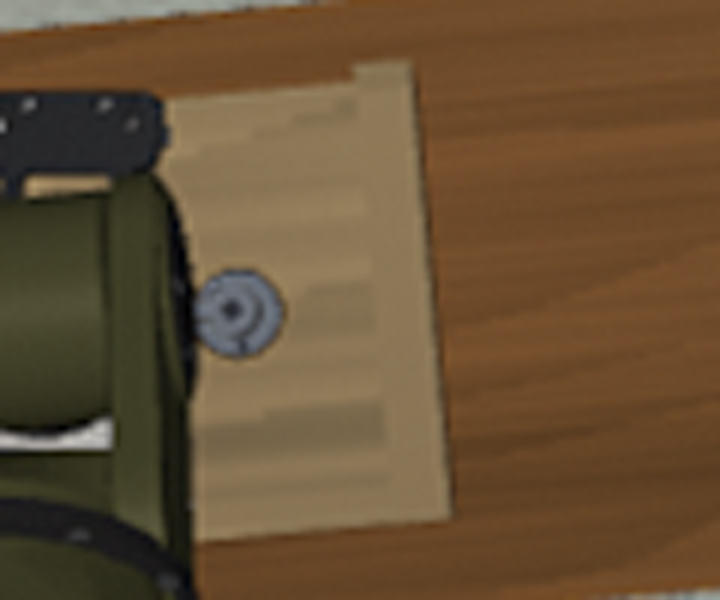

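The leg sits flush and square, and the lever now points left, toward the far leg. I'll carry on.

carry_out([
  {"dp": [0.5,1.7,0],"roll": 2,"gripper": -1},
  {"dp": [1,3.4,0],"roll": 4,"gripper": -1},
])

```text
clock: 12.77
eef_pos: [526.2, 88.3, 51.7]
eef_rot: [-3.141, -0.0, 1.484]
wrist_force: [-5.4, 1.1, 2.0]
finger_gap: 0.6
finger_force: 2.5
```

carry_out([
  {"dp": [0.5,1.7,0],"roll": 2,"gripper": -1},
  {"dp": [1,3.4,0],"roll": 4,"gripper": -1},
])

```text
clock: 12.93
eef_pos: [529.7, 89.1, 51.7]
eef_rot: [-3.14, -0.0, 1.414]
wrist_force: [-4.5, 2.6, 1.9]
finger_gap: 0.6
finger_force: 2.6
```

carry_out([
  {"dp": [0.5,1.7,0],"roll": 2,"gripper": -1},
  {"dp": [1,3.4,0],"roll": 4,"gripper": -1},
])

```text
clock: 13.1
eef_pos: [533.2, 89.6, 51.7]
eef_rot: [-3.14, -0.0, 1.344]
wrist_force: [-5.5, 3.4, 1.6]
finger_gap: 0.5
finger_force: 2.9
```

carry_out([
  {"dp": [0.5,1.7,0],"roll": 2,"gripper": -1},
  {"dp": [0.5,1.7,0],"roll": 2,"gripper": -1},
])

```text
clock: 13.27
eef_pos: [535.2, 89.7, 51.7]
eef_rot: [-3.141, -0.0, 1.308]
wrist_force: [-3.6, 2.3, 2.2]
finger_gap: 0.7
finger_force: 1.8
```

carry_out([
  {"dp": [0.5,1.7,0],"roll": 2,"gripper": -1},
  {"dp": [0.5,1.7,0],"roll": 2,"gripper": -1},
])

```text
clock: 13.43
eef_pos: [536.9, 89.8, 51.6]
eef_rot: [-3.141, -0.0, 1.274]
wrist_force: [-3.9, 2.4, 1.7]
finger_gap: 0.6
finger_force: 2.2
```

carry_out([
  {"dp": [0.5,1.7,0],"roll": 2,"gripper": -1},
  {"dp": [0.7,2.5,0],"roll": 3,"gripper": -1},
])

```text
clock: 13.6
eef_pos: [539.2, 89.9, 51.6]
eef_rot: [-3.14, -0.0, 1.222]
wrist_force: [-5.8, 4.4, 1.8]
finger_gap: 0.0
finger_force: 3.4
```

carry_out([
  {"dp": [0.5,1.7,0],"roll": 2,"gripper": -1},
  {"dp": [0.7,2.5,0],"roll": 3,"gripper": -1},
])

```text
clock: 13.77
eef_pos: [541.7, 89.7, 51.5]
eef_rot: [-3.14, -0.0, 1.169]
wrist_force: [-5.6, 5.5, 1.9]
finger_gap: 0.3
finger_force: 3.8
```

```bash
python3 -c "
from h import *
tab(range(67,54,-2))"
```

```text
yaw 66.99
67 [0.1 0.3] -0.0
65 [0.7 2. ] 2.0
63 [1.2 3.7] 4.0
61 [1.6 5.4] 6.0
59 [2.  7.1] 8.0
57 [2.3 8.9] 10.0
55 [ 2.5 10.6] 12.0
```

carry_out([
  {"dp": [0.4,1,0],"roll": 1,"gripper": -1},
  {"dp": [0.6,1.7,0],"roll": 2,"gripper": -1},
])

```text
clock: 13.93
eef_pos: [543.4, 89.6, 51.5]
eef_rot: [-3.14, -0.0, 1.135]
wrist_force: [-6.6, 5.9, 2.3]
finger_gap: 0.4
finger_force: 4.2
```

carry_out([
  {"dp": [0.3,0.9,0],"roll": 1,"gripper": -1},
  {"dp": [0.3,0.9,0],"roll": 1,"gripper": -1},
])

```text
clock: 14.1
eef_pos: [544.4, 89.5, 51.5]
eef_rot: [-3.14, -0.0, 1.118]
wrist_force: [-5.5, 4.2, 0.6]
finger_gap: 0.4
finger_force: 3.1
```

carry_out([
  {"dp": [0.4,1,0],"roll": 1,"gripper": -1},
  {"dp": [0.6,1.7,0],"roll": 2,"gripper": -1},
])

```text
clock: 14.27
eef_pos: [545.9, 89.4, 51.4]
eef_rot: [-3.139, 0.0, 1.083]
wrist_force: [-6.5, 6.2, 2.6]
finger_gap: 0.3
finger_force: 4.2
```

carry_out([
  {"dp": [0.4,1,0],"roll": 1,"gripper": -1},
  {"dp": [0.6,1.7,0],"roll": 2,"gripper": -1},
])

```text
clock: 14.43
eef_pos: [547.6, 89.1, 51.4]
eef_rot: [-3.139, 0.0, 1.048]
wrist_force: [-8.9, 6.4, 2.3]
finger_gap: 0.4
finger_force: 5.6
```

```bash
python3 -c "
from h import *
tab(range(60,54,-1))"
```

```text
yaw 60.06
60 [0.1 0.6] 0.1
59 [0.4 1.4] 1.1
58 [0.6 2.3] 2.1
57 [0.9 3.1] 3.1
56 [1.1 4. ] 4.1
55 [1.3 4.9] 5.1
```

carry_out([
  {"dp": [0.4,1,0],"roll": 1,"gripper": -1},
  {"dp": [0.6,1.7,0],"roll": 2,"gripper": -1},
])

```text
clock: 14.6
eef_pos: [549.4, 88.8, 51.4]
eef_rot: [-3.139, 0.0, 1.013]
wrist_force: [-9.2, 7.6, 2.2]
finger_gap: 0.2
finger_force: 5.6
```

carry_out([
  {"dp": [0,0,0],"roll": 0,"gripper": -1},
  {"dp": [0,0,0],"roll": 0,"gripper": -1},
  {"dp": [0,0,0],"roll": 0,"gripper": -1},
])

```text
clock: 14.85
eef_pos: [549.4, 88.8, 51.4]
eef_rot: [-3.139, 0.0, 1.014]
wrist_force: [-7.7, 5.3, 0.9]
finger_gap: 0.7
finger_force: 4.8
```

Moving force is about 12 N, so the lock is tight and not forced. I'll back off and lift clear.

carry_out([
  {"dp": [0,-6,0],"roll": 0,"gripper": -1},
  {"dp": [0,-12,0],"roll": 0,"gripper": -1},
  {"dp": [0,-12,0],"roll": 0,"gripper": -1},
  {"dp": [0,-12,-30],"roll": 0,"gripper": -1},
  {"dp": [0,-12,-65],"roll": 0,"gripper": -1},
  {"dp": [0,-12,-100],"roll": 0,"gripper": -1},
  {"dp": [0,-12,-120],"roll": 0,"gripper": -1},
  {"dp": [0,-12,-120],"roll": 0,"gripper": -1},
  {"dp": [0,-12,-120],"roll": 0,"gripper": -1},
])

```text
clock: 15.6
eef_pos: [540.7, 94.3, 172.4]
eef_rot: [3.14, -0.001, 1.011]
wrist_force: [-0.9, 0.1, -0.7]
finger_gap: 0.1
finger_force: 0.0
```

```bash
python3 -c "
from h import *
to(0,0,0,0)
crop('side','c8',150,130,350,280,4)"
```

```text
dp [-367.12 -408.55  171.06] roll 57.95 pos [540.7  94.3 172.4] rpy [ 1.7989e+02 -8.0000e-02  5.7950e+01] t 15.6 F [-0.9   0.11 -0.66] gap 0.1
```

View pics/c8.png

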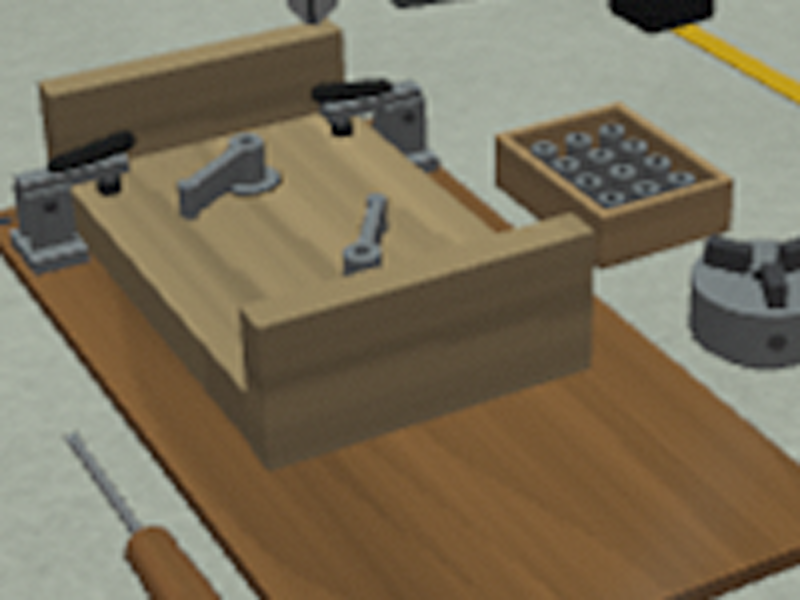

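The leg is flush, upright and drawn tight, the lever has swung well round, and the other things lie where they were. I'll hand it in.

```bash
python3 -c "
from cell import manip
print(manip.sign_off())"
```

```text
the job is handed in; nothing more can be done
None
```

I fitted the leg flush and square against the stand, swung the cam lever to about 12 N (tight, not forced), backed the arm clear and handed the job in at about 16 s; no verdict was returned.

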